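# Draw a pushed-back parts bin to the front of its pigeonhole with a draw hook

### The arm

A 7-joint arm with a two-finger parallel gripper is mounted at the origin on a cart in front of the work surface, level with it; the furniture and walls round the work are solid. World frame = base frame: x ahead of the robot, y to its left, z up, the work surface at z = 0. Lengths are in m, angles in rad, forces in N, time in s.
With the tool pointing down it reaches from about 0.425 to 0.825 m from the base axis. Payload 3.6 kg.
Tool frame: the origin (TCP) lies at the very end of the fingers, on their centre line; the grasp point (between the pads) lies 19 mm behind it (grip_point_offset is the z of the grasp point in the tool frame, in m); z points along the fingers, y is the line along which they close (so a half turn about z gives the same grasp; the last joint's range is limited). The gripper opens to 85 mm and grips with 20 to 120 N. Pads are 22 mm wide; open, the fingers measure 114 mm over their backs; the gripper's body (76 mm by 85 mm) begins 54 mm behind the grasp point. The pads swing forward as they close: fully open they stand 13 mm farther back than shut.
Start: joints at [-1.248, 0.615, -0.013, 1.423, 0.008, 1.103, -0.04], TCP at [0.222, 0.611, 0.231] pointing down, gripper open.
Joint ranges: [-3.12, 3.12], [-0.3, 2.06], [-1.34, 1.32], [0.26, 2.42], [-1.36, 4.5], [0.01, 1.98], [-2.84, 2.84]. Speed limits (rad/s): [2.79, 2.79, 3.14, 3.14, 3.14, 3.14, 3.14].

### API

Orientations are given as a rotation vector (axis times angle).
In Python, from plant import get_state, camera, job_done, grip_point_offset gives the robot as it stands.
- The arm moves only by the tool drive_tool, never from a script. Its argument "commands" is one flat list of numbers, 5 for each row, row after row: the finger opening in mm, from 0 to 85.4, then the shift along the tool's x, y, z in mm, then the turn about the tool's z in rad. A call has 1 to 20 rows; each row shifts and turns the commanded pose from where the row before left it, along the tool's axes as they then stand; what a row does not reach is not made up. A row lasts 1/8 s, in which the tool goes at most 62.5 mm and 10.7 degrees, less where a joint would pass 70% of its speed; a pose out of reach is approached as far as the arm can. A call is refused whole if a number of a shift passes 62.5 or a number of a turn 0.188, either way. A call with a gripper value outside its range is refused whole. The fingers move at their own pace and stop on an object; "newtons" is the grip in N (left out, the last holds). Time passes only in rows, so rows that do not move let the fingers close. It gives the time, the measured TCP pose, the force, the opening and the grip force at its end, in the units of the state.
- get_state(): the state, without advancing time (a new reading comes with each control period).
- camera(name): name is "scene" or "top" or "wrist"; returns a dict with "pixels" (480x640x3 uint8, red, green, blue), "range_z" (480x640 float32, m along the optical axis (not along the pixel's ray), 0 where there is no reading), "fx", "fy", "cx", "cy" (pixels), "xyz" and "rotation" of the camera in the world; the wrist camera has in their place "T_tool_cam" (4x4, takes a point from camera to tool coordinates, whose origin is the TCP and whose axes are the flange's). Camera axes: x right, y down, z forward; pixel columns grow to the right and rows downward; lengths in m; the calibration is good to about 2 mm. A picture is of the moment at which its call begins: read the wrist's pose just before it.
- job_done(): hands the job in; it is judged then, once.
The state is a dict: "time_s": time; "joint_positions": joint angles; "dq": joint speeds; "joint_torque": joint torques, N m; "tcp_pos": TCP position; "ee_rot": TCP orientation; "wrist_force": force on the tool from outside, world axes, zero at the start; "ft_torque": the same for the moment, N m; "grip_width": opening from 0.0 (shut) to 1.0 (fully open); "grip_force": force on a finger pad.
Only numpy, scipy, OpenCV 4.12 (cv2) and the standard library are available. Lean on these libraries where they do the work, as an engineer would, in place of code of your own. Each camera call takes 0.05 s, during which the arm holds its last target. There are 200 camera calls.

### The job

One of the two steel parts bins has been pushed to the back of its pigeonhole, out of the hand's reach. Take the wooden-handled draw hook from the bench, drop its point behind that bin's front lip and drag the bin gently forward, flat on the shelf, until it sits square and tight against the stop batten in its bay - feel for it and ease off there: the batten is only lightly screwed, so never put more than 20 N on the bin. Then unhook, bring the hook out and lay it flat on the open bench clear of the shelf; only the hook may touch the bin, and the other bin and the things on top of the shelf stay as they are.

Things in the scene. Friction and masses are not known exactly. Their poses are not given: they have to be found in the camera images.
- hook: Draw hook, 0.16 kg, lying on the bench left of the shelf, right way up. Beech handle 96 x 24 x 28 mm (x, y, z), flat underneath. An 8 mm steel rod leaves its front end, cranks up from x = 62 mm until its axis is 48 mm above the handle's underside, runs ahead and at x = 200 mm turns straight down to a blunt point. Origin: on the underside of the handle's middle; x to the point, z up.
- hook_grip (a point): Where to grasp the handle, near the balance point: in the hook's frame x 18, y 0, z 14 mm (mid-height). The handle is 24 mm wide across y here, 28 mm high, and ends 30 mm farther ahead.
- hook_point (a point): Centre of the rounded end (radius 4 mm) of the hook's point: in the hook's frame x 200, y 0, z 18 mm, 30 mm below the axis of the level rod above it. Rod and point are 8 mm thick.
- bin_back: The parts bin pushed back in its bay. Grey steel, 100 mm long (x), 110 mm wide (y), sides 60 mm high, floor and walls 3 mm; 0.3 to 0.5 kg. Origin: centre of its underside; x points into the shelf, z up. A box of screws, 60 x 83 x 46 mm, 0.2 kg, stands in it, at least 25 mm behind the front wall. It starts up to 6 mm off its bay's middle, turned up to 0.07 rad; dragging it takes 2 to 5 N.
- lip (a point): Middle of the top of that bin's front lip: in the bin's frame x -48.5, y 0, z 48.4 mm. The lip is a 4.8 mm thick bead along the whole front wall (outer face x = -50, inner face -47 mm). Keep the pull on it below 20 N. Drop the point behind it, between lip and box of screws. Pulled near its middle, a turned bin squares itself on the batten.
- bin_front: The other bin, same size and axes, already against its own batten in the other bay (which bay is which varies), with a tape measure in it. Leave it alone. Its batten is screwed down at another depth, so it does not tell where the pushed-back bin must stop.
- shelf: Plywood pigeonhole unit, fixed, 206 mm deep (x), 324 wide (y), 155 high, boards 12 mm. Origin: centre of its underside; x points from the open front (x = -103 mm) to the back, z up. Two bays centred at y = +78 and -78 mm, each 144 mm wide, free from the floor at z = 12 to z = 143 mm. The front is flush with the boards' edges; the bench before it is clear but for a pencil.
- shelf_front (a point): Middle of the shelf floor's front edge (shelf frame x -103, y 0, z 12 mm). In each bay a fixed hardwood stop batten, 24 mm high, 12 mm thick, 104 mm long, lies across the floor; its face towards the bin is 14 to 40 mm behind this edge, so the bin has 45 to 80 mm to go. The exact place is not measured: feel for it. It does not give.
- glue: White glue bottle with a red nozzle, 49 x 64 x 190 mm, standing on the shelf's top. Origin: centre of its underside. Leave it.
- tin: Round tin with a white lid, 120 mm across, 59 mm high, standing on the shelf's top. Origin: centre of its underside. Leave it.

How it is judged:
On the way, in this order (a step that is already met when the one before it is completed fails the run):
1. the hook's point is down behind the front lip of the pushed-back bin, the bin still at least 25 mm from its batten (x of hook_point in the frame of bin_back between -0.047 and -0.01 m and y of hook_point in the frame of bin_back between -0.05 and 0.05 m and z of hook_point in the frame of bin_back below 0.038 m and x of batten_p_c0 in the frame of bin_back below -0.081 m), for 0.15 s.
2. the bin has been drawn up square against its batten by the hook (x of batten_p_c0 in the frame of bin_back between -0.058 and -0.053 m and angle between the x axis of bin_back and the x axis of shelf, either way round below 0.035 rad and angle between bin_back's own z axis and vertical below 0.03 rad and z of hook_point in the frame of bin_back below 0.048 m), for 0.2 s.
At the end, for the whole second after the job is handed in: The bin is flat, within 2 mm of its batten and square to the shelf within 0.035 rad, at rest; the other bin is within 6 mm of its start; the hook lies at rest flat on the bench (within 6 mm, 0.1 rad), its point at least 15 mm in front of the shelf or beside it (x of batten_p_c0 in the frame of bin_back between -0.058 and -0.053 m and angle between the x axis of bin_back and the x axis of shelf, either way round below 0.035 rad and angle between bin_back's own z axis and vertical below 0.03 rad and linear speed of bin_back below 0.01 m/s and distance of bin_front from where it was at the start of the episode below 0.006 m and (x of hook_point in the frame of shelf below -0.118 m or y of hook_point in the frame of shelf above 0.177 m or y of hook_point in the frame of shelf below -0.177 m) and height (world z) of hook between -0.006 and 0.006 m and angle between hook's own z axis and vertical below 0.1 rad and linear speed of hook below 0.02 m/s); the robot touches nothing.
It fails at once if the hook pulls or presses on the bin with more than 20 N (contact force between hook and bin_back above 20 N).
It fails at once if the bin is rammed or held against its batten with more than 20 N (contact force between bin_back and batten_p_c0 above 20 N).
It fails at once if the robot itself touches the pushed-back bin (contact force between any of the fingers, the arm and bin_back above 0.5 N).
It fails at once if the bin is lifted or tipped by more than 0.15 rad (angle between bin_back's own z axis and vertical above 0.15 rad).
It fails at once if the other bin is dragged away or something on the shelf's top is shifted by more than 30 mm (distance of any of bin_front, glue, tin from where it was at the start of the episode above 0.03 m).
It also fails if it takes over 69 s, if anything falls off the work surface, if the arm or the gripper's body presses on something with over 40 N, if the wrist force passes 120 N, or if a joint passes its speed limit or range.

## Working session

There is one attempt and no reset: what is moved stays moved. The work goes in short steps, Python scripts to look and compute and a tool call to move; the robot and the scene stay as the last step left them, time stands still between calls to the robot, and variables do not carry over. Pictures are saved under pics/ and viewed, at most 10 in all, crops included, and the job is handed in when it is done.

Besides the shell and the picture viewer there is one more tool, called after ">>>" as name(argument=value, ...) on one line, values as JSON. drive_tool: Moves the arm, as the interface text tells. Its arguments: {"type":"object","properties":{"commands":{"type":"array"},"newtons":{"type":"number"}},"required":["commands"]}

```bash
mkdir -p pics; cat > h.py <<'E'
import numpy as np,cv2
from scipy.spatial.transform import Rotation as R
from plant import get_state,camera,job_done,grip_point_offset
def cam(n):
    s=get_state();c=camera(n)
    if n=="wrist":
        T=np.eye(4);T[:3,:3]=R.from_rotvec(s["ee_rot"]).as_matrix();T[:3,3]=s["tcp_pos"];T=T@np.array(c["T_tool_cam"])
    else:
        T=np.eye(4);r=np.array(c["rotation"]);T[:3,:3]=r if r.shape==(3,3) else R.from_rotvec(r).as_matrix();T[:3,3]=c["xyz"]
    z=c["range_z"];v,u=np.mgrid[:480,:640]
    P=np.stack([(u-c["cx"])/c["fx"]*z,(v-c["cy"])/c["fy"]*z,z],-1)@T[:3,:3].T+T[:3,3]
    P[z==0]=np.nan
    return c,P,T
def save(c,f): cv2.imwrite("pics/"+f,c["pixels"][:,:,::-1])
E
python3 - <<'E'
from h import *
s=get_state();print(s,grip_point_offset)
for n in("scene","top"):
    c,P,T=cam(n);save(c,n+"0.png");np.savez("/tmp/"+n,P=P,px=c["pixels"],T=T);print(n,T.round(3).tolist(),c["fx"],c["cx"],c["cy"])
E
```

```text
{'time_s': 0.0, 'joint_positions': array([-1.24848795,  0.61591396, -0.01264068,  1.42495085,  0.0081212 ,
        1.10341047, -0.04038236]), 'dq': array([-3.42299350e-04,  6.94439847e-05, -2.49993296e-04, -6.86214004e-04,
       -3.83685961e-04,  2.00715451e-04, -2.11704305e-04]), 'joint_torque': array([-4.55699546e-04, -4.69210267e+01,  2.58891592e-01, -1.71032220e+01,
        9.95277223e-03,  9.65664658e-03,  1.31000885e-06]), 'tcp_pos': array([0.2218703 , 0.61011841, 0.2301243 ]), 'ee_rot': array([-0.54488515, -3.09355688,  0.00408284]), 'wrist_force': array([ 0.24491778, -0.12601387, -0.68922511]), 'ft_torque': array([-0.0388501 , -0.00263395,  0.01636321]), 'grip_force': 0.0, 'grip_width': 0.9995268317636266} -0.0187
scene [[0.489, -0.434, 0.756, -0.165], [-0.872, -0.239, 0.427, -0.377], [-0.005, -0.869, -0.496, 0.615], [0.0, 0.0, 0.0, 1.0]] 506.778410774035 318.6482866343639 239.7534837031527
top [[0.372, -0.728, 0.576, -0.15], [-0.928, -0.299, 0.221, -0.238], [0.011, -0.617, -0.787, 1.168], [0.0, 0.0, 0.0, 1.0]] 618.2519328679676 322.2353380462043 245.23075698191806
```

View pics/scene0.png

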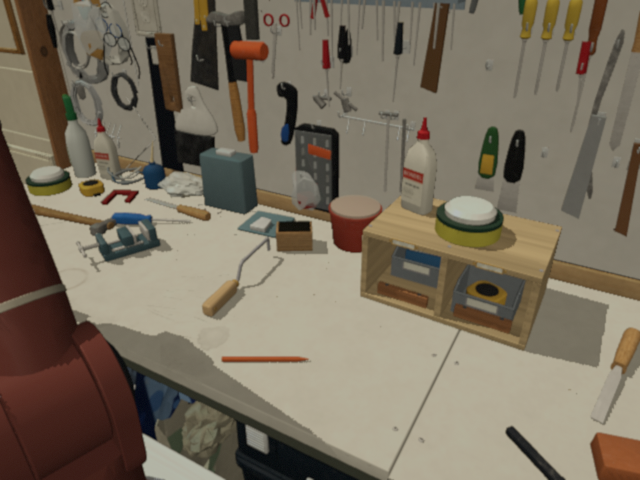

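View pics/top0.png

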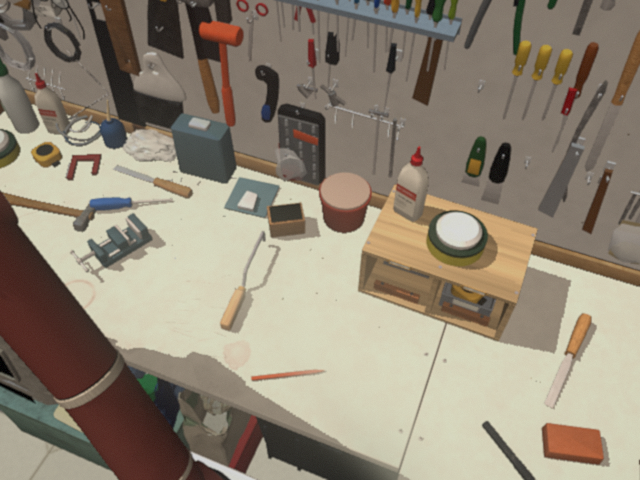

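The pushed-back bin is in the left bay (scene 415,265). The front bin with the tape is in the right bay (488,293). The hook's handle runs from about (207,308) to (238,283) in the scene picture, with the point near (268,243). Next I measure the shelf and the hook.

```bash
python3 - <<'E'
from h import *
d=np.load("/tmp/scene.npz");P=d["P"];px=d["px"]
cv2.imwrite("pics/s_shelf.png",cv2.resize(px[190:350,350:570,::-1],None,fx=3.6,fy=3.6,interpolation=cv2.INTER_CUBIC))
t=np.load("/tmp/top.npz");Pt=t["P"]
for nm,Q,I,b in(("scene",P,px,(225,325,195,280)),("top",Pt,t["px"],(225,335,215,285))):
    v0,v1,u0,u1=b;q=Q[v0:v1,u0:u1].reshape(-1,3);m=(q[:,2]>0.018)&(q[:,2]<0.034)
    col=I[v0:v1,u0:u1].reshape(-1,3).astype(int);wood=m&(col[:,0]-col[:,2]>60)
    h=q[wood].astype(np.float32);print(nm,len(h),cv2.minAreaRect(h[:,:2]),h[:,2].max(),np.median(h[:,2]))
    st=q[(q[:,2]>0.036)&(q[:,2]<0.065)];print(" high",len(st),cv2.minAreaRect(st[:,:2].astype(np.float32)),np.median(st[:,2]))
# shelf top
for nm,Q in(("scene",P),("top",Pt)):
    q=Q.reshape(-1,3);m=(abs(q[:,2]-0.155)<0.006)&(q[:,0]>0.4)&(q[:,0]<1.0)&(abs(q[:,1])<0.45)
    h=q[m].astype(np.float32);r=cv2.minAreaRect(h[:,:2]);print(nm,"shelf",len(h),r,cv2.boxPoints(r).round(3).tolist())
E
```

```text
Traceback (most recent call last):
cv2.error: OpenCV(4.12.0) /io/opencv/modules/imgproc/src/convhull.cpp:143: error: (-215:Assertion failed) total >= 0 && (depth == CV_32F || depth == CV_32S) in function 'convexHull'
```

View pics/s_shelf.png

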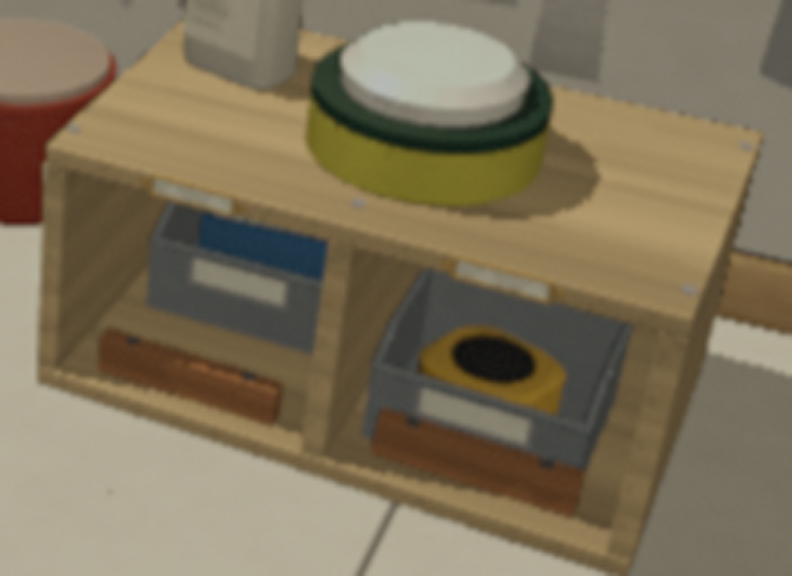

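The crop shows the left bay. The bin's front wall runs from (150,245) to (325,290), with the blue box behind it, and the batten lies at (100–280, 335–415).

```bash
cat > m.py <<'E'
from h import *
d=np.load("/tmp/scene.npz");P=d["P"];px=d["px"]
t=np.load("/tmp/top.npz");Pt=t["P"]
def rect(h): 
    r=cv2.minAreaRect(np.ascontiguousarray(h[:,:2]*1000,dtype=np.float32));return np.round(r[0],1),np.round(r[1],1),round(r[2],2),cv2.boxPoints(r).round(0).tolist()
for nm,Q,I,b in(("scene",P,px,(225,325,195,280)),("top",Pt,t["px"],(225,335,215,285))):
    v0,v1,u0,u1=b;q=Q[v0:v1,u0:u1].reshape(-1,3);col=I[v0:v1,u0:u1].reshape(-1,3).astype(int)
    h=q[(q[:,2]>0.012)&(q[:,2]<0.036)&(col[:,0]-col[:,2]>60)&(q[:,0]<.66)];print(nm,"handle",len(h),rect(h),h[:,2].max())
    st=q[(q[:,2]>0.036)&(q[:,2]<0.060)];print(" high",len(st),rect(st))
    print(" fit",cv2.fitLine(np.ascontiguousarray(st[:,:2],dtype=np.float32),cv2.DIST_HUBER,0,.01,.01).ravel())
for nm,Q in(("scene",P),("top",Pt)):
    q=Q.reshape(-1,3);m=(abs(q[:,2]-0.155)<0.005)&(q[:,0]>0.4)&(q[:,0]<1.05)&(abs(q[:,1])<0.45)
    print(nm,"shelf",m.sum(),rect(q[m]))
def at(u,v): return P[int(round(190+v/3.6)),int(round(350+u/3.6))].round(3)
for n,u,v in(("frontwallL",165,285),("frontwallR",310,325),("lipL",160,243),("lipM",240,265),("lipR",318,287),("box",260,250),("floor edge L",45,372),("floor edge mid",310,455),("edge R",620,565),("battenL",105,350),("battenR",270,400)): print(n,at(u,v))
q=P[251:290,388:443].reshape(-1,3)
E
python3 m.py
```

```text
scene handle 293 (array([458.1, 199.8]), array([106.4,  19.6]), 4.37, [[404.0, 205.0], [406.0, 186.0], [512.0, 194.0], [510.0, 214.0]]) 0.031351998998517705
 high 222 (array([620.5, 211.2]), array([184.5,  23. ]), 6.75, [[528.0, 212.0], [530.0, 189.0], [713.0, 211.0], [711.0, 233.0]])
 fit [0.99708474 0.07630188 0.62961704 0.21440704]
top handle 342 (array([458.3, 203.3]), array([106.4,  22.1]), 7.01, [[404.0, 208.0], [407.0, 186.0], [512.0, 199.0], [510.0, 221.0]]) 0.033897750898539636
 high 231 (array([578.8, 204.2]), array([ 35.6, 241. ]), 88.5, [[458.0, 190.0], [699.0, 183.0], [700.0, 219.0], [459.0, 225.0]])
 fit [0.99924856 0.03875912 0.6042969  0.21113002]
scene shelf 7897 (array([7.412e+02, 5.000e-01]), array([899.5, 282.4]), 89.77, [[598.0, -449.0], [881.0, -450.0], [884.0, 450.0], [602.0, 451.0]])
top shelf 9361 (array([747. ,   2.5]), array([897.4, 284.2]), 88.81, [[596.0, -443.0], [880.0, -449.0], [898.0, 448.0], [614.0, 454.0]])
frontwallL [ 0.697 -0.076  0.03 ]
frontwallR [ 0.7   -0.163  0.029]
lipL [ 0.694 -0.071  0.057]
lipM [ 0.696 -0.121  0.056]
lipR [ 0.697 -0.165  0.055]
box [ 0.737 -0.118  0.045]
floor edge L [ 0.61  -0.039  0.01 ]
floor edge mid [ 0.607 -0.195  0.012]
edge R [ 0.602 -0.353  0.007]
battenL [ 0.623 -0.07   0.027]
battenR [ 0.619 -0.167  0.03 ]
```

```bash
cat > go.py <<'E'
from h import *
def go(x,y,z,yaw):
    "yaw = world angle of the tool y axis minus 90deg. Prints turn (tool z) and the shift (mm) in tool axes after the turn"
    s=get_state();M=R.from_rotvec(s["ee_rot"]).as_matrix();cy=np.arctan2(M[1,1],M[0,1])-np.pi/2
    dt=-(yaw-cy);N=M@R.from_rotvec([0,0,dt]).as_matrix()
    print("t",round(s["time_s"],2),"tcp",s["tcp_pos"].round(4),"yaw",round(cy,4),"tilt",M[2,2].round(4),"F",s["wrist_force"].round(1),"grip",s["grip_width"],s["grip_force"])
    print("turn",round(dt,4),"shift mm",((np.array([x,y,z])-s["tcp_pos"])@N*1000).round(1))
E
python3 -c "
from go import *;go(.477,.203,.2,.075)"
```

```text
t 0.1 tcp [0.2219 0.6102 0.2302] yaw -0.3488 tilt -1.0 F [-0.4  0.1 -0. ] grip 0.9995642787162429 0.0
turn -0.4238 shift mm [-223.9 -425.1   31. ]
```

>>> drive_tool(commands=[85, 0, 0, 0, -0.141, 85, 0, 0, 0, -0.141, 85, 0, 0, 0, -0.142, 85, -20, -40, 0, 0, 85, -20, -40, 0, 0, 85, -20, -40, 0, 0, 85, -20, -40, 0, 0, 85, -20, -40, 0, 0, 85, -20, -40, 0, 0, 85, -20, -40, 5, 0, 85, -20, -40, 5, 0, 85, -20, -35, 10, 0, 85, -20, -35, 11, 0, 85, -24, -35, 0, 0, 85, 0, 0, 0, 0, 85, 0, 0, 0, 0], newtons=60)

```text
time_s: 2.1
tcp_pos: [0.4769, 0.2043, 0.2]
ee_rot: [0.118, -3.138, -0.001]
wrist_force: [-0.6, -0.1, 0.1]
grip_width: 0.996
grip_force: 0.0
```

```bash
python3 - <<'E'
from go import *
go(.477,.203,.2,.075)
c,P,T=cam("wrist");save(c,"w1.png");np.savez("/tmp/w1",P=P,px=c["pixels"],T=T);print(T.round(3).tolist())
q=P.reshape(-1,3);I=c["pixels"].reshape(-1,3).astype(int)
h=q[(q[:,2]>0.012)&(q[:,2]<0.036)&(I[:,0]-I[:,2]>50)&(abs(q[:,1]-.203)<.06)]
r=lambda h:(len(h),cv2.minAreaRect(np.ascontiguousarray(h[:,:2]*1000,dtype=np.float32)))
print(r(h))
h=q[(q[:,2]>0.036)&(q[:,2]<0.06)&(abs(q[:,1]-.213)<.04)&(q[:,0]>.53)];print(r(h))
E
```

```text
t 2.1 tcp [0.4769 0.2043 0.2   ] yaw 0.0754 tilt -1.0 F [-0.6 -0.1  0.1] grip 0.9960313823051454 0.0
turn 0.0004 shift mm [-0.  -1.3  0. ]
[[-0.075, 0.959, 0.275, 0.408], [0.997, 0.072, 0.021, 0.198], [0.0, 0.276, -0.961, 0.344], [0.0, 0.0, 0.0, 1.0]]
(4090, ((544.5325927734375, 210.94854736328125), (274.8099670410156, 23.20951271057129), 5.421287536621094))
(1474, ((603.5916748046875, 215.22796630859375), (148.07325744628906, 9.99442195892334), 4.151998043060303))
```

View pics/w1.png

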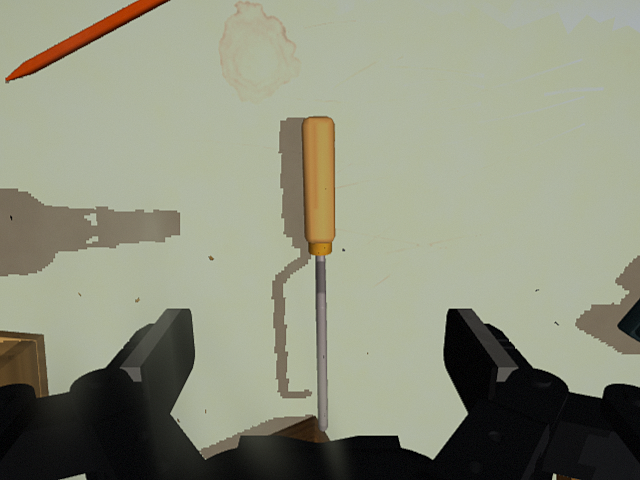

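The wrist picture shows the handle from (318,117) to (320,243), with the ferrule to 255. The rod runs down to its point near (322,430). I fit these with depth.

```bash
python3 - <<'E'
from go import *
d=np.load("/tmp/w1.npz");P=d["P"]
for v in(119,130,150,180,210,230,240,244,252,270,300,350,400,420,428):
    r=P[v,290:350];m=(r[:,2]>(.008))
    print(v,m.sum(),r[m][[0,-1]].round(4).tolist(),np.median(r[m],0).round(4))
E
```

```text
119 30 [[0.4101, 0.1873, 0.0226], [0.4085, 0.2083, 0.024]] [0.4093 0.1978 0.0274]
130 33 [[0.4178, 0.1872, 0.0241], [0.4161, 0.2104, 0.0231]] [0.4168 0.1988 0.0284]
150 33 [[0.432, 0.1881, 0.0244], [0.4303, 0.2116, 0.0236]] [0.4308 0.1998 0.0285]
180 32 [[0.4539, 0.1903, 0.0251], [0.4523, 0.2134, 0.024]] [0.4525 0.2018 0.0283]
210 30 [[0.4767, 0.1925, 0.0251], [0.4752, 0.2154, 0.0239]] [0.475  0.2035 0.0285]
230 31 [[0.4926, 0.1935, 0.0245], [0.4912, 0.2168, 0.0233]] [0.4907 0.205  0.0287]
240 26 [[0.4999, 0.1964, 0.0264], [0.4984, 0.2157, 0.0264]] [0.4988 0.206  0.0275]
244 24 [[0.506, 0.1974, 0.0165], [0.505, 0.2158, 0.0153]] [0.5034 0.2064 0.0234]
252 22 [[0.5118, 0.1986, 0.0193], [0.5109, 0.2154, 0.0182]] [0.51   0.2068 0.023 ]
270 10 [[0.5245, 0.2044, 0.0252], [0.523, 0.2114, 0.028]] [0.523  0.2078 0.0282]
300 10 [[0.5389, 0.2064, 0.0505], [0.5392, 0.2132, 0.0487]] [0.5388 0.2097 0.0504]
350 11 [[0.5815, 0.2095, 0.0492], [0.5808, 0.2172, 0.0495]] [0.5795 0.2132 0.0518]
400 10 [[0.6271, 0.2136, 0.0486], [0.6243, 0.2207, 0.0515]] [0.6241 0.217  0.0521]
420 13 [[0.6785, 0.2136, 0.0089], [0.6444, 0.2231, 0.05]] [0.6435 0.2181 0.0513]
428 34 [[0.6891, 0.1955, 0.0085], [0.6529, 0.223, 0.0492]] [0.6813 0.2106 0.0165]
```

```bash
python3 -c "
from go import *;go(.473,.2035,.003,.087)"
```

```text
t 2.15 tcp [0.4766 0.205  0.2001] yaw 0.077 tilt -1.0 F [ 0.1 -0.9  0.5] grip 0.9934559636007475 0.0
turn -0.01 shift mm [  3.5  -1.3 197.1]
```

>>> drive_tool(commands=[85, 4, -1, 20, -0.01, 85, 0, 0, 40, 0, 85, 0, 0, 40, 0, 85, 0, 0, 40, 0, 85, 0, 0, 30, 0, 85, 0, 0, 15, 0, 85, 0, 0, 8, 0, 85, 0, 0, 4, 0, 85, 0, 0, 0, 0, 15, 0, 0, 0, 0, 15, 0, 0, 0, 0, 15, 0, 0, 0, 0, 15, 0, 0, 0, 0, 15, 0, 0, 0, 0, 15, 0, 0, 0, 0], newtons=60)

```text
time_s: 4.03
tcp_pos: [0.4739, 0.2028, 0.0037]
ee_rot: [-0.134, 3.138, 0.001]
wrist_force: [-1.1, -0.4, 5.5]
grip_width: 0.271
grip_force: 60.2
```

>>> drive_tool(commands=[15, 0, 0, -10, 0, 15, 0, 0, -20, 0, 15, 0, 0, -30, 0, 15, 0, 0, 0, -0.13, 15, 0, 0, 0, -0.13, 15, 0, 0, 0, -0.13, 15, 0, 0, 0, -0.13, 15, 0, 0, 0, 0], newtons=60)

```text
time_s: 5.03
tcp_pos: [0.4731, 0.202, 0.0632]
ee_rot: [0.933, -2.999, 0.0]
wrist_force: [-0.0, 0.3, -0.9]
grip_width: 0.274
grip_force: 59.4
```

```bash
python3 - <<'E'
from go import *
go(.435,-.118,.064,.6)
c,P,T=cam("wrist");save(c,"w2.png")
s=get_state();M=R.from_rotvec(s["ee_rot"]).as_matrix()
for v in range(100,480,25):
    r=(P[v]-s["tcp_pos"]);r=np.stack([-r@M[:,0],r@M[:,1],r[:,2]],-1);m=(r[:,2]>-.04)&(abs(r[:,1])<.02)
    if m.any(): print(v,np.flatnonzero(m)[[0,-1]],np.median(r[m],0).round(4))
c,P,T=cam("scene");np.savez("/tmp/s2",P=P,px=c["pixels"])
q=P.reshape(-1,3);I=c["pixels"].reshape(-1,3).astype(int)
m=(abs(q[:,2]-.155)<.004)&(I[:,0]-I[:,2]>25)&(q[:,0]>.55)&(q[:,0]<.86)&(q[:,1]<.02)&(q[:,1]>-.4)
r=cv2.minAreaRect(np.ascontiguousarray(q[m][:,:2]*1000,dtype=np.float32));print(r,cv2.boxPoints(r))
for n,u0,u1,v0,v1 in(("wall",392,436,262,278),):
    w=P[v0:v1,u0:u1].reshape(-1,3);w=w[(w[:,0]>.66)&(w[:,0]<.72)&(w[:,2]>.018)&(w[:,2]<.055)];
    k=np.polyfit(w[:,1],w[:,0],1);print(n,len(w),k,w[:,1].min(),w[:,1].max())
for u in range(386,396): print(u,P[262,u].round(3),P[266,u].round(3))
E
```

```text
t 5.03 tcp [0.4731 0.202  0.0632] yaw 0.6035 tilt -1.0 F [-0.   0.3 -0.9] grip 0.27425769099666636 59.40694749355316
turn 0.0035 shift mm [ 212.2 -242.6   -0.6]
125 [301 307] [-0.0674 -0.0056  0.0035]
150 [278 361] [-0.0612 -0.0005  0.025 ]
175 [278 360] [-0.0544 -0.0008  0.0249]
200 [279 359] [-0.0473 -0.0007  0.0248]
225 [280 358] [-0.0401 -0.0008  0.0249]
250 [280 358] [-0.0325 -0.0008  0.0248]
275 [281 357] [-0.0247 -0.0008  0.0248]
300 [265 372] [-0.0163 -0.0008  0.0239]
325 [258 385] [-0.0085 -0.0002  0.0253]
350 [243 401] [-0.0057 -0.      0.0351]
375 [237 407] [0.0003 0.0003 0.0382]
400 [221 425] [-0.0159  0.0005  0.0711]
425 [212 434] [-0.0166  0.0004  0.0791]
450 [203 444] [-0.0155 -0.      0.0839]
475 [195 451] [-0.0167 -0.0002  0.0903]
((708.715576171875, -197.2274627685547), (324.1792297363281, 213.24977111816406), 88.63311004638672) [[ 598.25446  -356.72748 ]
 [ 811.44354  -361.81442 ]
 [ 819.1767    -37.727448]
 [ 605.9876    -32.640503]]
wall 543 [0.00852564 0.6982549 ] -0.16017583190008175 -0.06525507867735664
386 [ 0.712 -0.047  0.03 ] [ 0.716 -0.047  0.018]
387 [ 0.72  -0.047  0.025] [ 0.721 -0.047  0.015]
388 [ 0.722 -0.048  0.025] [ 0.724 -0.048  0.013]
389 [ 0.73  -0.048  0.021] [ 0.73  -0.048  0.01 ]
390 [ 0.736 -0.048  0.017] [ 0.732 -0.05   0.01 ]
391 [ 0.701 -0.063  0.041] [ 0.695 -0.066  0.035]
392 [ 0.7   -0.065  0.043] [ 0.702 -0.065  0.031]
393 [ 0.7   -0.067  0.043] [ 0.699 -0.069  0.034]
394 [ 0.697 -0.071  0.045] [ 0.7   -0.07   0.034]
395 [ 0.699 -0.072  0.045] [ 0.698 -0.073  0.036]
```

The hook is held level and straight, with its point 182 mm ahead of the TCP. Next I carry it in front of the bay, turned aside, and then swing it in line.

>>> drive_tool(commands=[15, 17, -20, -1, 0, 15, 26, -30, -1, 0, 15, 26, -30, 0, 0, 15, 26, -30, 0, 0, 15, 26, -30, 0, 0, 15, 26, -30, 0, 0, 15, 26, -30, 0, 0, 15, 26, -25, 0, 0, 15, 13, -18, 0, 0, 15, 0, 0, 0, 0, 15, 0, 0, 0, 0.12, 15, 0, 0, 0, 0.12, 15, 0, 0, 0, 0.12, 15, 0, 0, 0, 0.12, 15, 0, 0, 0, 0.12, 15, 0, 0, 0, 0, 15, 0, 0, 0, 0], newtons=60)

```text
time_s: 7.25
tcp_pos: [0.4376, -0.117, 0.0654]
ee_rot: [-0.013, 3.142, 0.0]
wrist_force: [-0.6, -0.0, -1.4]
grip_width: 0.266
grip_force: 59.3
```

```bash
python3 - <<'E'
from go import *
go(.534,-.118,.066,-.02)
c,P,T=cam("scene");cv2.imwrite("pics/s3.png",cv2.resize(c["pixels"][170:370,310:550,::-1],None,fx=3,fy=3,interpolation=cv2.INTER_CUBIC));np.savez("/tmp/s3",P=P)
E
```

```text
t 7.25 tcp [ 0.4376 -0.117   0.0654] yaw 0.0081 tilt -1.0 F [-0.6 -0.  -1.4] grip 0.2659841600513969 59.34849143028259
turn 0.0281 shift mm [-96.4   0.9  -0.6]
```

View pics/s3.png

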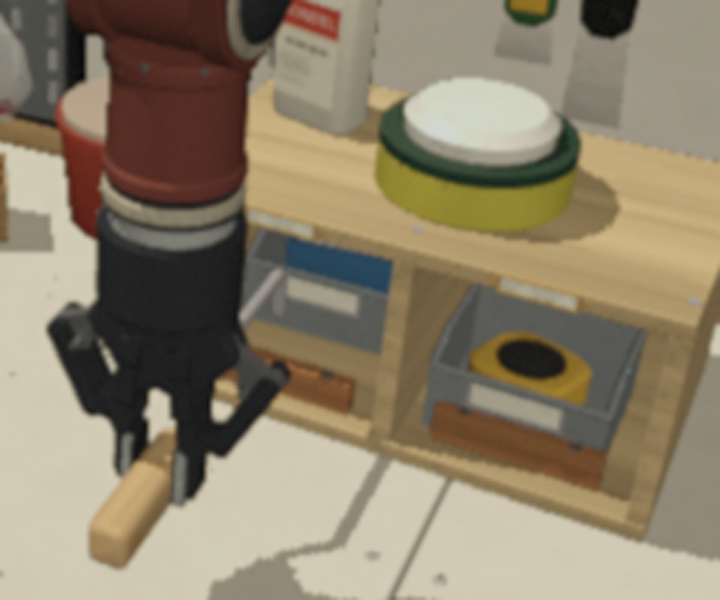

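The hook's point is visible in the left bay at crop (278,290), in front of the bin.

```bash
python3 - <<'E'
from go import *
P=np.load("/tmp/s3.npz")["P"]
b=P[235:285,385:445].reshape(-1,3)
t=b[(b[:,0]<.665)&(b[:,0]>.56)&(b[:,2]>.06)&(b[:,2]<.12)&(b[:,1]>-.135)]
i=np.argsort(t[:,0]);print(len(t));print(t[i][-12:].round(3).tolist(),t[np.argsort(t[:,2])][:6].round(3).tolist())
P=np.load("/tmp/s2.npz")["P"]
for u in(410,420,430):
    print(u,[P[v,u].round(3).tolist() for v in range(250,270,2)])
E
```

```text
127
[[0.617, -0.121, 0.103], [0.617, -0.118, 0.111], [0.617, -0.117, 0.077], [0.617, -0.118, 0.086], [0.617, -0.121, 0.083], [0.617, -0.12, 0.087], [0.617, -0.118, 0.095], [0.617, -0.121, 0.101], [0.617, -0.12, 0.093], [0.618, -0.119, 0.079], [0.619, -0.121, 0.097], [0.621, -0.12, 0.094]] [[0.617, -0.117, 0.077], [0.614, -0.116, 0.078], [0.618, -0.119, 0.079], [0.613, -0.12, 0.08], [0.615, -0.118, 0.081], [0.616, -0.121, 0.081]]
410 [[0.736, -0.09, 0.06], [0.732, -0.092, 0.058], [0.729, -0.093, 0.055], [0.734, -0.092, 0.047], [0.732, -0.094, 0.044], [0.7, -0.104, 0.059], [0.696, -0.106, 0.057], [0.697, -0.106, 0.051], [0.698, -0.106, 0.046], [0.697, -0.107, 0.042]]
420 [[0.608, -0.15, 0.144], [0.74, -0.111, 0.059], [0.732, -0.114, 0.06], [0.735, -0.114, 0.053], [0.731, -0.115, 0.051], [0.732, -0.115, 0.045], [0.732, -0.116, 0.04], [0.697, -0.127, 0.058], [0.695, -0.128, 0.055], [0.699, -0.127, 0.047]]
430 [[0.609, -0.167, 0.149], [0.608, -0.168, 0.145], [0.742, -0.133, 0.06], [0.735, -0.135, 0.059], [0.737, -0.135, 0.053], [0.732, -0.137, 0.051], [0.733, -0.137, 0.046], [0.733, -0.138, 0.041], [0.697, -0.148, 0.06], [0.699, -0.148, 0.054]]
```

>>> drive_tool(commands=[15, 0, 0, 0, 0.03, 15, -10, 1, 0, 0, 15, -20, 1, 0, 0, 15, -25, 1, 0, 0, 15, -25, 1, 0, 0, 15, -10, 0, 0, 0, 15, -5, 0, 0, 0, 15, 0, 0, 0, 0, 15, 0, 0, 0, 0], newtons=60)

```text
time_s: 8.43
tcp_pos: [0.5315, -0.1164, 0.0652]
ee_rot: [-0.039, -3.14, 0.0]
wrist_force: [0.4, -0.4, -2.2]
grip_width: 0.265
grip_force: 59.4
```

```bash
python3 - <<'E'
from go import *
go(.533,-.115,.0265,-.022)
c,P,T=cam("scene");cv2.imwrite("pics/s4.png",cv2.resize(c["pixels"][220:320,360:470,::-1],None,fx=6,fy=6,interpolation=cv2.INTER_CUBIC));np.savez("/tmp/s4",P=P)
E
```

```text
t 8.43 tcp [ 0.5315 -0.1164  0.0652] yaw -0.0251 tilt -1.0 F [ 0.4 -0.4 -2.2] grip 0.26507070317510206 59.351688623428345
turn -0.0031 shift mm [-1.6  1.4 38.7]
```

View pics/s4.png

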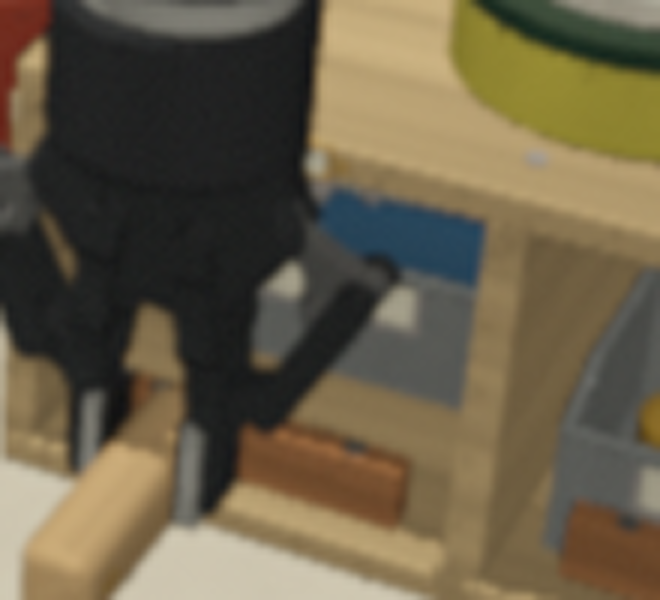

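The gripper hides the point from this view, while the box and lip have not moved. I lower in two stages and watch the force.

>>> drive_tool(commands=[15, -2, 2, 0, 0, 15, 0, 0, 5, 0, 15, 0, 0, 5, 0, 15, 0, 0, 4, 0, 15, 0, 0, 4, 0, 15, 0, 0, 0, 0], newtons=60)

```text
time_s: 9.22
tcp_pos: [0.5342, -0.1143, 0.0469]
ee_rot: [-0.039, -3.14, -0.0]
wrist_force: [0.4, 0.0, -1.5]
grip_width: 0.269
grip_force: 59.4
```

>>> drive_tool(commands=[15, 0, 0, 3, 0, 15, 0, 0, 3, 0, 15, 0, 0, 3, 0, 15, 0, 0, 0, 0], newtons=60)

```text
time_s: 9.72
tcp_pos: [0.5343, -0.1142, 0.038]
ee_rot: [-0.039, -3.141, -0.0]
wrist_force: [0.3, 0.2, -1.0]
grip_width: 0.272
grip_force: 59.4
```

>>> drive_tool(commands=[15, 0, 0, 3, 0, 15, 0, 0, 3, 0, 15, 0, 0, 3, 0, 15, 0, 0, 3, 0, 15, 0, 0, 0, 0, 15, 0, 0, 0, 0, 15, 0, 0, 0, 0], newtons=60)

```text
time_s: 10.6
tcp_pos: [0.5347, -0.1143, 0.0264]
ee_rot: [0.039, 3.141, -0.0]
wrist_force: [-0.5, -0.4, -2.5]
grip_width: 0.264
grip_force: 59.4
```

>>> drive_tool(commands=[15, 2, 0, 0, 0, 15, 2, 0, 0, 0, 15, 2, 0, 0, 0, 15, 2, 0, 0, 0, 15, 2, 0, 0, 0, 15, 2, 0, 0, 0, 15, 2, 0, 0, 0], newtons=60)

```text
time_s: 11.48
tcp_pos: [0.5219, -0.1139, 0.0266]
ee_rot: [0.038, 3.139, -0.0]
wrist_force: [3.2, 0.2, -2.2]
grip_width: 0.269
grip_force: 59.2
```

The bin is moving with a drag of about 3.5 N. I keep drawing gently.

>>> drive_tool(commands=[15, 3, 0, 0, 0, 15, 3, 0, 0, 0, 15, 3, 0, 0, 0, 15, 3, 0, 0, 0, 15, 3, 0, 0, 0, 15, 3, 0, 0, 0, 15, 3, 0, 0, 0, 15, 3, 0, 0, 0], newtons=60)

```text
time_s: 12.48
tcp_pos: [0.4965, -0.1134, 0.0264]
ee_rot: [0.039, 3.141, -0.0]
wrist_force: [4.5, 0.4, -1.0]
grip_width: 0.268
grip_force: 59.3
```

>>> drive_tool(commands=[15, 3, 0, 0, 0, 15, 3, 0, 0, 0, 15, 3, 0, 0, 0, 15, 2, 0, 0, 0, 15, 2, 0, 0, 0], newtons=60)

```text
time_s: 13.1
tcp_pos: [0.4836, -0.113, 0.0264]
ee_rot: [0.039, 3.141, -0.0]
wrist_force: [5.0, -1.0, -1.2]
grip_width: 0.27
grip_force: 59.3
```

```bash
python3 - <<'E'
from go import *
go(.46,-.114,.0265,-.022)
c,P,T=cam("scene");cv2.imwrite("pics/s5.png",cv2.resize(c["pixels"][220:320,360:470,::-1],None,fx=6,fy=6,interpolation=cv2.INTER_CUBIC))
q=P[245:305,400:445].reshape(-1,3);I=c["pixels"][245:305,400:445].reshape(-1,3).astype(int)
g=q[(abs(I[:,0]-I[:,2])<22)&(I[:,0]>50)&(q[:,0]>.615)&(q[:,0]<.70)&(q[:,2]<.06)&(q[:,2]>.02)&(q[:,1]<-.1)]
print(len(g),np.median(g,0).round(4),np.polyfit(g[:,1],g[:,0],1))
b=q[(I[:,0]-I[:,2]>35)&(q[:,0]>.61)&(q[:,0]<.65)&(q[:,2]>.033)&(q[:,2]<.04)];print(len(b),b[:,0].min() if len(b) else 0,b[:,0].max() if len(b) else 0,np.polyfit(b[:,1],b[:,0],1) if len(b)>5 else 0)
E
```

```text
t 13.1 tcp [ 0.4836 -0.113   0.0264] yaw -0.0247 tilt -1.0 F [ 5.  -1.  -1.2] grip 0.2701795236440813 59.276883602142334
turn -0.0027 shift mm [23.5 -1.5 -0.1]
506 [ 0.6562 -0.1468  0.0369] [0.0333017  0.66145961]
114 0.6161131294107801 0.6308951159538209 [0.02891092 0.62790911]
```

View pics/s5.png

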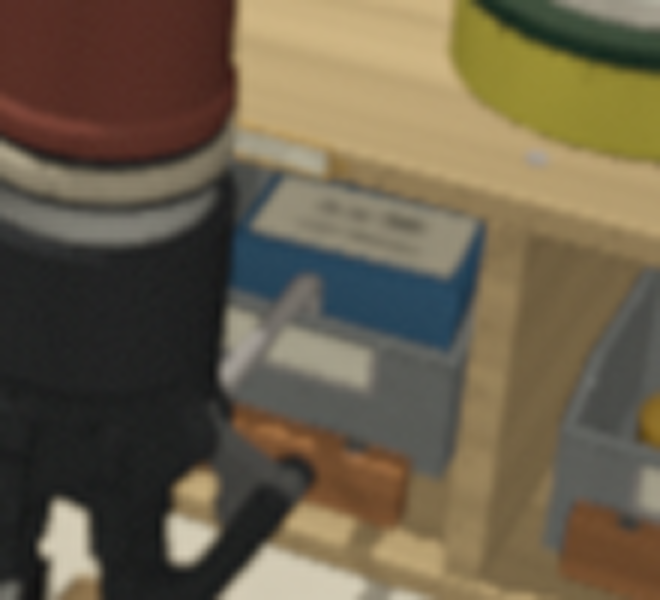

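The rod is hooked over the lip at crop (315,290), and the bin is level and following. Its front face is at about 0.656 and the batten's rear face at about 0.63, so roughly 25 mm remain.

>>> drive_tool(commands=[15, 2, 0, 0, 0, 15, 2, 0, 0, 0, 15, 2, 0, 0, 0, 15, 2, 0, 0, 0, 15, 2, 0, 0, 0, 15, 2, 0, 0, 0, 15, 2, 0, 0, 0], newtons=60)

```text
time_s: 14.02
tcp_pos: [0.4695, -0.1127, 0.0263]
ee_rot: [0.039, 3.141, -0.0]
wrist_force: [3.9, -0.2, -0.3]
grip_width: 0.269
grip_force: 59.3
```

>>> drive_tool(commands=[15, 1, 0, 0, 0, 15, 1, 0, 0, 0, 15, 1, 0, 0, 0, 15, 1, 0, 0, 0], newtons=60)

```text
time_s: 14.52
tcp_pos: [0.4655, -0.1126, 0.0263]
ee_rot: [-0.039, -3.141, 0.0]
wrist_force: [4.1, -0.0, -1.2]
grip_width: 0.268
grip_force: 59.3
```

>>> drive_tool(commands=[15, 1, 0, 0, 0, 15, 1, 0, 0, 0], newtons=60)

```text
time_s: 14.78
tcp_pos: [0.4635, -0.1125, 0.0263]
ee_rot: [-0.039, -3.141, 0.0]
wrist_force: [4.6, -0.6, -1.0]
grip_width: 0.27
grip_force: 59.3
```

>>> drive_tool(commands=[15, 1, 0, 0, 0, 15, 1, 0, 0, 0], newtons=60)

```text
time_s: 15.02
tcp_pos: [0.4615, -0.1125, 0.0263]
ee_rot: [-0.039, -3.141, 0.0]
wrist_force: [4.0, 0.7, -1.4]
grip_width: 0.268
grip_force: 59.3
```

>>> drive_tool(commands=[15, 0.6, 0, 0, 0, 15, 0.6, 0, 0, 0], newtons=60)

```text
time_s: 15.28
tcp_pos: [0.4603, -0.1125, 0.0263]
ee_rot: [-0.039, -3.141, 0.0]
wrist_force: [4.0, -0.6, -1.9]
grip_width: 0.272
grip_force: 59.3
```

>>> drive_tool(commands=[15, 0.5, 0, 0, 0, 15, 0.5, 0, 0, 0], newtons=60)

```text
time_s: 15.52
tcp_pos: [0.4601, -0.1125, 0.0264]
ee_rot: [0.039, 3.14, -0.0]
wrist_force: [4.9, 0.6, -2.6]
grip_width: 0.267
grip_force: 59.3
```

>>> drive_tool(commands=[15, 0.5, 0, 0, 0], newtons=60)

```text
time_s: 15.65
tcp_pos: [0.46, -0.1124, 0.0265]
ee_rot: [0.039, 3.139, -0.0]
wrist_force: [6.4, 0.3, -3.2]
grip_width: 0.271
grip_force: 59.3
```

>>> drive_tool(commands=[15, 0.5, 0, 0, 0], newtons=60)

```text
time_s: 15.78
tcp_pos: [0.46, -0.1125, 0.0265]
ee_rot: [0.039, 3.138, -0.0]
wrist_force: [6.7, -0.2, -2.6]
grip_width: 0.268
grip_force: 59.3
```

>>> drive_tool(commands=[15, 0.5, 0, 0, 0, 15, 0.5, 0, 0, 0], newtons=60)

```text
time_s: 16.02
tcp_pos: [0.4599, -0.1124, 0.0266]
ee_rot: [0.038, 3.136, -0.0]
wrist_force: [8.3, -0.4, -2.9]
grip_width: 0.268
grip_force: 59.3
```

>>> drive_tool(commands=[15, 0.5, 0, 0, 0, 15, 0, 0, 0, 0], newtons=60)

```text
time_s: 16.27
tcp_pos: [0.4599, -0.1125, 0.0267]
ee_rot: [0.038, 3.135, -0.001]
wrist_force: [8.7, 0.5, -3.0]
grip_width: 0.267
grip_force: 59.2
```

```bash
python3 - <<'E'
from go import *
go(.46,-.114,.0265,-.022)
c,P,T=cam("scene");cv2.imwrite("pics/s6.png",cv2.resize(c["pixels"][220:320,360:470,::-1],None,fx=6,fy=6,interpolation=cv2.INTER_CUBIC))
q=P[245:315,395:445].reshape(-1,3);I=c["pixels"][245:315,395:445].reshape(-1,3).astype(int)
g=q[(abs(I[:,0]-I[:,2])<22)&(I[:,0]>50)&(q[:,0]>.60)&(q[:,0]<.67)&(q[:,2]<.057)&(q[:,2]>.037)&(q[:,1]<-.1)]
print(len(g),np.median(g,0).round(4),np.polyfit(g[:,1],g[:,0],1))
E
```

```text
t 16.27 tcp [ 0.4599 -0.1125  0.0267] yaw -0.0244 tilt -1.0 F [ 8.7  0.5 -3. ] grip 0.266815910492079 59.21816289424896
turn -0.0024 shift mm [-0.1 -1.5  0.2]
218 [ 0.6323 -0.1565  0.0474] [-0.15772154  0.61167961]
```

View pics/s6.png

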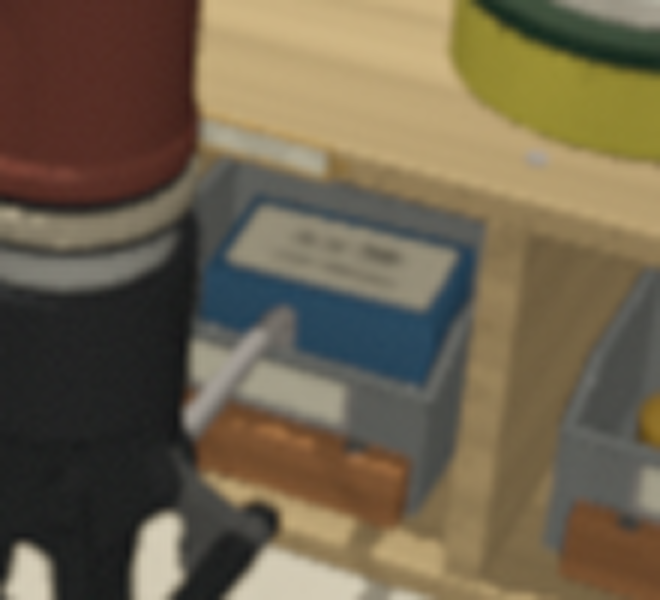

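The bin's front face lies parallel and tight on the batten, and the TCP stopped at 0.460 while the force rose to about 9 N. I ease off, then unhook upward.

>>> drive_tool(commands=[15, -1, 0, 0, 0, 15, -1, 0, 0, 0, 15, -2, 0, 0, 0, 15, -2, 0, 0, 0, 15, -3, 0, 0, 0, 15, -3, 0, 0, 0, 15, 0, 0, 0, 0, 15, 0, 0, 0, 0], newtons=60)

```text
time_s: 17.32
tcp_pos: [0.4684, -0.1126, 0.0262]
ee_rot: [-0.039, -3.14, -0.0]
wrist_force: [-0.8, 0.4, -1.1]
grip_width: 0.268
grip_force: 59.5
```

>>> drive_tool(commands=[15, 0, 0, -4, 0, 15, 0, 0, -7, 0, 15, 0, 0, -9, 0, 15, 0, 0, -10, 0, 15, 0, 0, -10, 0, 15, 0, 0, 0, 0, 15, 8, 0, 0, 0, 15, 10, 0, 0, 0, 15, 10, 0, 0, 0, 15, 5, 0, 0, 0, 15, 0, 0, 0, 0, 15, 0, 0, 0, -0.12, 15, 0, 0, 0, -0.12, 15, 0, 0, 0, -0.12, 15, 0, 0, 0, -0.12, 15, 0, 0, 0, -0.12, 15, 0, 0, 0, 0], newtons=60)

```text
time_s: 19.45
tcp_pos: [0.4363, -0.112, 0.0663]
ee_rot: [-0.889, 3.013, 0.0]
wrist_force: [0.2, -0.9, -1.0]
grip_width: 0.271
grip_force: 59.4
```

```bash
python3 - <<'E'
from go import *
go(.46,.16,.066,.576)
E
```

```text
t 19.45 tcp [ 0.4363 -0.112   0.0663] yaw 0.5737 tilt -1.0 F [ 0.2 -0.9 -1. ] grip 0.27066055086283036 59.41774070262909
turn -0.0023 shift mm [-168.   215.2    0.4]
```

>>> drive_tool(commands=[15, -14, 19, 0, 0, 15, -22, 28, 0, 0, 15, -22, 28, 0, 0, 15, -22, 28, 0, 0, 15, -22, 28, 0, 0, 15, -22, 28, 0, 0, 15, -22, 28, 0, 0, 15, -22, 28, 0, 0, 15, 0, 0, 0, 0, 15, 0, 0, 0, 0], newtons=60)

```text
time_s: 20.7
tcp_pos: [0.4597, 0.1593, 0.0661]
ee_rot: [0.889, -3.012, 0.001]
wrist_force: [0.8, -0.1, -1.2]
grip_width: 0.269
grip_force: 59.4
```

```bash
python3 - <<'E'
from go import *
go(.46,.16,.004,.576)
c,P,T=cam("scene");cv2.imwrite("pics/s7.png",cv2.resize(c["pixels"][200:340,350:530,::-1],None,fx=4.2,fy=4.2,interpolation=cv2.INTER_CUBIC));np.savez("/tmp/s7",P=P,px=c["pixels"])
c,P,T=cam("wrist");s=get_state();M=R.from_rotvec(s["ee_rot"]).as_matrix()
for v in(175,225,275):
    r=P[v]-s["tcp_pos"];r=np.stack([-r@M[:,0],r@M[:,1],r[:,2]],-1);m=(r[:,2]>-.04)&(abs(r[:,1])<.02)
    print(v,np.median(r[m],0).round(4))
E
```

```text
t 20.7 tcp [0.4597 0.1593 0.0661] yaw 0.5739 tilt -1.0 F [ 0.8 -0.1 -1.2] grip 0.2690499677457016 59.35444414615631
turn -0.0021 shift mm [-0.8  0.5 62.1]
175 [-0.0542 -0.0007  0.0249]
225 [-0.0399 -0.0005  0.025 ]
275 [-0.0246 -0.0005  0.0249]
```

View pics/s7.png

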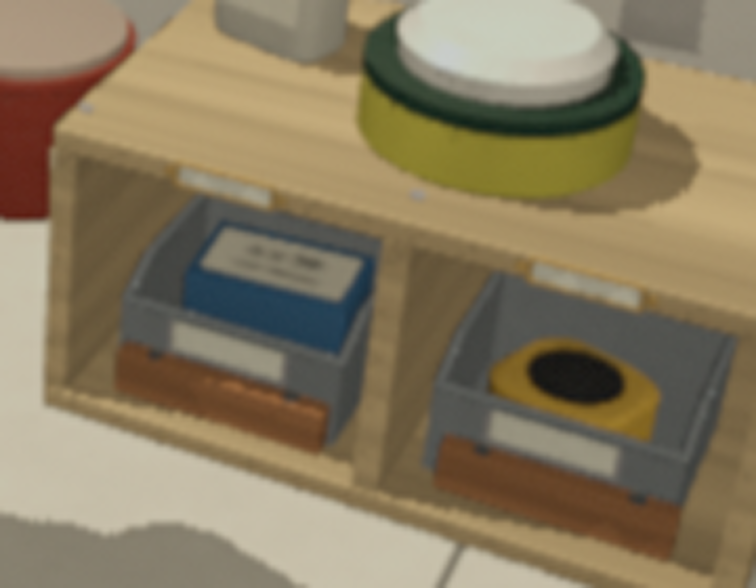

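The left bin sits parallel and tight on its batten, and the other bin, the glue and the tin look unmoved. I check the squareness numerically and lower the hook.

>>> drive_tool(commands=[15, 0, 0, 20, 0, 15, 0, 0, 20, 0, 15, 0, 0, 12, 0, 15, 0, 0, 6, 0, 15, 0, 0, 2, 0, 15, 0, 0, 1.5, 0, 15, 0, 0, 0, 0], newtons=60)

```text
time_s: 21.68
tcp_pos: [0.4601, 0.1601, 0.0051]
ee_rot: [-0.891, 3.012, 0.0]
wrist_force: [0.3, 0.5, -1.6]
grip_width: 0.27
grip_force: 59.4
```

```bash
python3 - <<'E'
from go import *
go(.46,.16,.0037,.576)
d=np.load("/tmp/s7.npz");P=d["P"]
def line(pts):
    r=[]
    for u,v in pts: r.append(np.nanmedian(P[int(200+v/4.2)-1:int(200+v/4.2)+2,int(350+u/4.2)-1:int(350+u/4.2)+2].reshape(-1,3),0))
    r=np.array(r);print(r.round(3).tolist(),np.polyfit(r[:,1],r[:,0],1))
us=np.arange(140,335,8)
line([(u,325+(u-130)*.28) for u in us])   # bin face
line([(u,372+(u-120)*.27) for u in np.arange(130,320,8)])  # batten face
E
```

```text
t 21.68 tcp [0.4601 0.1601 0.0051] yaw 0.5752 tilt -1.0 F [ 0.3  0.5 -1.6] grip 0.269551493924456 59.380377531051636
turn -0.0008 shift mm [0.1 0.  1.4]
[[0.635, -0.073, 0.042], [0.635, -0.077, 0.044], [0.635, -0.081, 0.043], [0.633, -0.086, 0.046], [0.634, -0.088, 0.045], [0.632, -0.093, 0.046], [0.633, -0.097, 0.045], [0.634, -0.101, 0.046], [0.632, -0.105, 0.045], [0.632, -0.109, 0.047], [0.632, -0.114, 0.046], [0.633, -0.117, 0.046], [0.632, -0.122, 0.047], [0.632, -0.126, 0.048], [0.631, -0.13, 0.048], [0.631, -0.133, 0.046], [0.632, -0.136, 0.046], [0.631, -0.141, 0.046], [0.631, -0.145, 0.047], [0.631, -0.149, 0.046], [0.632, -0.152, 0.047], [0.632, -0.157, 0.046], [0.632, -0.161, 0.048], [0.632, -0.165, 0.047], [0.633, -0.169, 0.047]] [0.02793402 0.63587962]
[[0.622, -0.072, 0.024], [0.622, -0.076, 0.026], [0.622, -0.081, 0.025], [0.622, -0.085, 0.025], [0.622, -0.09, 0.025], [0.622, -0.094, 0.025], [0.622, -0.099, 0.026], [0.622, -0.103, 0.027], [0.622, -0.107, 0.026], [0.621, -0.111, 0.028], [0.622, -0.115, 0.027], [0.622, -0.117, 0.027], [0.621, -0.122, 0.027], [0.621, -0.126, 0.028], [0.621, -0.13, 0.027], [0.621, -0.134, 0.028], [0.621, -0.138, 0.029], [0.621, -0.142, 0.03], [0.621, -0.147, 0.029], [0.621, -0.15, 0.03], [0.62, -0.154, 0.029], [0.62, -0.157, 0.028], [0.62, -0.161, 0.03], [0.62, -0.165, 0.027]] [0.02166719 0.62385684]
```

The bin face is 12 mm behind the batten's front face, which matches the batten's thickness, and the slopes agree (0.028 and 0.022 rad). So the bin is tight and square. I set the hook down and release it.

>>> drive_tool(commands=[15, 0, 0, 1.2, 0, 15, 0, 0, 0, 0, 30, 0, 0, 0, 0, 60, 0, 0, 0, 0, 85, 0, 0, 0, 0, 85, 0, 0, 0, 0, 85, 0, 0, 0, 0, 85, 0, 0, -15, 0, 85, 0, 0, -30, 0, 85, 0, 0, -40, 0, 85, 0, 0, -50, 0, 85, 0, 0, -20, 0, 85, 0, 0, 0, 0, 85, 0, 0, 0, 0], newtons=60)

```text
time_s: 23.42
tcp_pos: [0.4592, 0.1595, 0.1581]
ee_rot: [0.891, -3.011, 0.001]
wrist_force: [-0.2, 0.4, -0.8]
grip_width: 0.999
grip_force: 0.0
```

```bash
python3 - <<'E'
from go import *
go(.46,.16,.16,.576)
c,P,T=cam("wrist");s=get_state();M=R.from_rotvec(s["ee_rot"]).as_matrix()
for v in range(60,450,30):
    r=P[v];y=(r-s["tcp_pos"])@M[:,1];m=(r[:,2]>.008)&(r[:,2]<.06)&(abs(y)<.025)
    if m.any():print(v,np.median(r[m],0).round(4))
E
```

```text
t 23.43 tcp [0.4592 0.1595 0.1581] yaw 0.5751 tilt -1.0 F [-0.2  0.4 -0.8] grip 0.9990531902995607 0.0
turn -0.0009 shift mm [-1.  -0.1 -1.9]
150 [0.4177 0.132  0.0285]
180 [0.4335 0.1422 0.0286]
210 [0.4499 0.1529 0.0284]
240 [0.4674 0.1633 0.0286]
270 [0.4868 0.1759 0.0223]
300 [0.503  0.1868 0.0304]
330 [0.514  0.1932 0.0491]
360 [0.5312 0.2043 0.0524]
390 [0.5507 0.2169 0.0516]
420 [0.5709 0.2299 0.0522]
```

The hook lies flat: the handle's top is at 28.5 mm all along and the rod at 52 mm. Its point is at y ≈ 0.26, well beside the shelf.

```bash
python3 -c "
from plant import job_done;print(job_done())"
```

```text
the job is handed in; nothing more can be done
None
```

The pushed-back bin is square and tight against its batten by the camera measurements, drawn there at about 9 N at most by the wrist readings, and the hook lies flat on the open bench clear of the shelf; the job is handed in, verdict not shown.

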